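# Sort out the dragging door roller by feel

## Task

Exactly one of the three sliding-door rollers in the wooden rack has a bad bearing: with a fingertip pressed lightly on each wheel in turn, roll it on one way by at least 30 degrees while the roller stays in the rack, and feel which one drags. Then take the dragging roller out of the rack and set it down, not dropped, upright on the floor of the steel tray; leave the other two in their bays, do not lean hard on any wheel, and do not disturb the other things on the bench.

Things in the scene. Friction and masses are not known exactly. Their poses are not given: they have to be found in the camera images.
- rack: wooden rack 118 (x) x 236 (y) x 18 mm high; origin under its centre. Three bays 85 mm apart along y, 80 x 28 mm, floor 6 mm above the bench. In each stands a roller carriage (0.4 kg), all alike: steel housing 76 (x) x 24 (y) x 40 mm high, gripped across y, on top a grey wheel, 40 mm diameter, 12 wide, axle along y; its unloaded top is 50 to 60 mm above the bay floor, varied, unmeasured
- bay_left (a point): centre of the floor of the rack's +y end bay, axes as the rack's (x along the bay, z up). A roller carriage stands in it, within 2 mm. Sprung wheel: sinks from 3 N downward push, 1 N more per mm, hard stop after 5 mm; over 15 N damages it. A finger stroking its top along x turns it; resistance at the tread: good bearing under 0.1 N, dragging one about 2 N
- bay_mid (a point): centre of the floor of the rack's middle bay, axes as the rack's (x along the bay, z up). A roller carriage stands in it, within 2 mm. Sprung wheel: sinks from 3 N downward push, 1 N more per mm, hard stop after 5 mm; over 15 N damages it. A finger stroking its top along x turns it; resistance at the tread: good bearing under 0.1 N, dragging one about 2 N
- bay_right (a point): centre of the floor of the rack's -y end bay, axes as the rack's (x along the bay, z up). A roller carriage stands in it, within 2 mm. Sprung wheel: sinks from 3 N downward push, 1 N more per mm, hard stop after 5 mm; over 15 N damages it. A finger stroking its top along x turns it; resistance at the tread: good bearing under 0.1 N, dragging one about 2 N
- tray: fixed empty steel tray for faulty parts (the rules call the three carriages roller_a, roller_b, roller_c, standing in the bays in an unknown order; roller_b is the dragging one; wheel_a.. are their wheels), 200 (x) x 160 (y) x 30 mm high, open on top, walls 4 mm, floor 4 mm above the bench. Origin: centre of its underside
- can: bystander: white can, 66 mm diameter, 120 mm high; origin at the centre of its underside
- offcut: bystander: white window-profile offcut, 60 x 120 x 58 mm high; origin at the centre of its underside
- block: bystander: wooden packing block, 70 x 130 x 28 mm high; origin at the centre of its underside

How it is judged:
By the outcome, as a careful person would: the job done as asked, in the order asked, and still so for the second after the job is handed in, with the robot touching nothing.
It also fails if it takes over 61 s, if anything falls off the work surface, if the arm or the gripper's body presses on something with over 40 N, if the wrist force passes 120 N, or if a joint passes its speed limit or range.

## Robot

A 6-joint arm with a two-finger parallel gripper is mounted at the origin on the work surface. World frame = base frame: x ahead of the robot, y to its left, z up, the work surface at z = 0. Lengths are in mm, angles in rad, forces in N, time in s.
With the tool pointing down it reaches from about 275 to 1000 mm from the base axis. Payload 8.4 kg.
Tool frame: the origin (TCP) lies midway between the tips of the shut fingers; the grasp point (between the pads) lies 19 mm behind it; z points along the fingers, y is the line along which they close (so a half turn about z gives the same grasp; the last joint's range is limited). The gripper opens to 85 mm and grips with 20 to 120 N. Pads are 22 mm wide; open, the fingers measure 114 mm over their backs; the gripper's body (76 mm by 85 mm) begins 54 mm behind the grasp point. The pads swing forward as they close: fully open they stand 13 mm farther back than shut.
Start: joints at [-1.223, 0.353, 1.633, -0, 1.155, -0.002], TCP at [214.192, -587.154, 231.281] pointing down, gripper open.
Joint ranges: [-2.63, 2.63], [-0.92, 2.1], [0.06, 2.66], [-1.3, 4.44], [0, 2.69], [-3.02, 3.02]. Speed limits (rad/s): [2.22, 2.22, 2.79, 3.14, 3.14, 3.14].

## Interface

Orientations are given as [roll, pitch, yaw] about the fixed x, y, z axes, in that order (R = Rz(yaw) Ry(pitch) Rx(roll)).
In Python, from rig import r, imaging gives the robot as it stands. The module is installed in compiled form; this text tells all that it offers.
- The arm moves only by the tool arm_command, never from a script. Its argument "deltas" is a list of rows, each an object of numbers: "hand": the finger opening in mm, from 0 to 85.4; "tx", "ty", "tz": the shift along the tool's x, y, z in mm; "wx", "wy", "wz": the turn, a rotation vector about the tool's x, y, z in rad. A call has 1 to 8 rows; each row shifts and turns the commanded pose from where the row before left it, along the tool's axes as they then stand; what a row does not reach is not made up. A row lasts 1/8 s, in which the tool goes at most 62.5 mm and 10.7 degrees, less where a joint would pass 70% of its speed; a pose out of reach is approached as far as the arm can. A call with a gripper value outside its range is refused whole. The fingers move at their own pace and stop on an object; "squeeze" is the grip in N (left out, the last holds). Time passes only in rows, so rows that do not move let the fingers close. It gives the time, the measured TCP pose, the force, the opening and the grip force at its end, in the units of the state.
- r.sense(): the state, without advancing time (a new reading comes with each control period).
- imaging.grab_frame(name): name is "scene" or "top" or "wrist"; returns a dict with "image" (400x640x3 uint8, red, green, blue), "mtx" (3x3 intrinsics, pixels), "D" ([k1, k2, p1, p2, k3] as OpenCV has them; the pictures are not rectified), "world_to_cam" (4x4, takes a point from world to camera coordinates). Camera axes: x right, y up, looking along -z (the intrinsics and any distortion apply to the point x, -y, -z); pixel columns grow to the right and rows downward; lengths in mm; the calibration is good to about 2 mm. A picture is of the moment at which its call begins. There is no depth.
- r.sign_off(): hands the job in; it is judged then, once.
The state is a dict: "clock": time; "qpos": joint angles; "qvel": joint speeds; "joint_efforts": joint torques, N m; "eef_pos": TCP position; "tcp_rot": TCP orientation; "contact_force": force on the tool from outside, world axes, zero at the start; "wrist_torque": the same for the moment, N m; "opening": opening from 0.0 (shut) to 1.0 (fully open); "grasp_force": force on a finger pad.
Only numpy, scipy, OpenCV 4.12 (cv2) and the standard library are available. Lean on these libraries where they do the work, as an engineer would, in place of code of your own. Each camera call takes 0.05 s, during which the arm holds its last target. There are 200 camera calls.

## Working session

There is one attempt and no reset: what is moved stays moved. The work goes in short steps, Python scripts to look and compute and a tool call to move; the robot and the scene stay as the last step left them, time stands still between calls to the robot, and variables do not carry over. Pictures are saved under pics/ and viewed, at most 10 in all, crops included, and the job is handed in when it is done.

Besides the shell and the picture viewer there is one more tool, called after "Request:" in YAML: its name, and indented under it one key for each argument. arm_command: Moves the arm, as the interface text tells. Its arguments: {"type":"object","properties":{"deltas":{"type":"array"},"squeeze":{"type":"number"}},"required":["deltas"]}

```bash
mkdir -p pics
python3 - <<'E'
from rig import r, imaging
import cv2,pickle
for n in ("top","scene"):
    f=imaging.grab_frame(n); cv2.imwrite(f"pics/{n}0.png",f["image"][:,:,::-1]); pickle.dump(f,open(f"{n}0.pkl","wb"))
    print(n,f["mtx"].tolist(),f["D"]);print(f["world_to_cam"])
print(r.sense())
E
```

```text
top [[378.8148348707144, 0.0, 315.34741103753544], [0.0, 378.8148348707144, 196.0059545657706], [0.0, 0.0, 1.0]] [-0.05632413  0.          0.          0.          0.        ]
[[ 3.94743986e-03 -9.99900289e-01 -1.35583981e-02  2.02685680e+00]
 [ 9.95586384e-01  2.65834238e-03  9.38119714e-02 -5.95423546e+02]
 [-9.37665744e-02 -1.38688737e-02  9.95497606e-01 -7.48714928e+02]
 [ 0.00000000e+00  0.00000000e+00  0.00000000e+00  1.00000000e+00]]
scene [[386.58644423983566, 0.0, 313.23197900362095], [0.0, 386.58644423983566, 198.73985311524908], [0.0, 0.0, 1.0]] [0.01046296 0.         0.         0.         0.        ]
[[ 8.00519854e-01  5.99228083e-01  9.67824671e-03 -4.81366742e+02]
 [-3.85002616e-01  5.01821987e-01  7.74562895e-01  2.14147259e+02]
 [ 4.59283082e-01 -6.23779126e-01  6.32422843e-01 -1.21742248e+03]
 [ 0.00000000e+00  0.00000000e+00  0.00000000e+00  1.00000000e+00]]
{'clock': 0.1, 'qpos': array([-1.22342114e+00,  3.53580702e-01,  1.63403027e+00, -7.19133050e-06,
        1.15521343e+00, -2.37703340e-03]), 'qvel': array([-0.00102663, -0.00221237, -0.00118024, -0.00073268, -0.00076752,
        0.00021946]), 'joint_efforts': array([-1.07866919e-03, -6.06355762e+01, -3.42817605e+01, -1.01127096e-04,
        4.00552250e-03, -3.29153340e-05]), 'eef_pos': array([ 214.03588095, -586.76706602,  230.64824849]), 'tcp_rot': array([-3.14036090e+00,  3.64772363e-06,  3.49755128e-01]), 'contact_force': array([ 1.01612566, -0.4554281 ,  0.17612081]), 'wrist_torque': array([-0.01557216,  0.03225996,  0.0192054 ]), 'grasp_force': 0.0, 'opening': 0.9967334737268201}
```

View pics/top0.png

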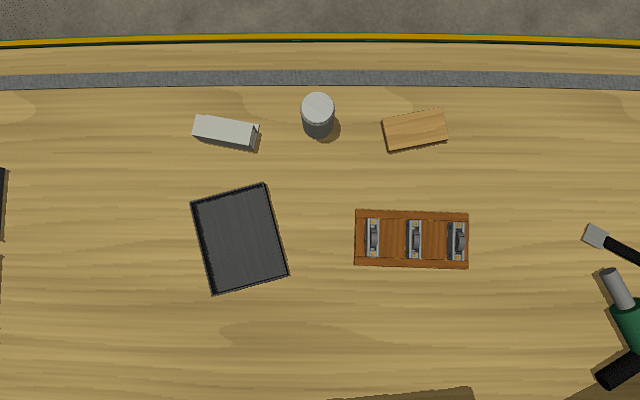

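View pics/scene0.png

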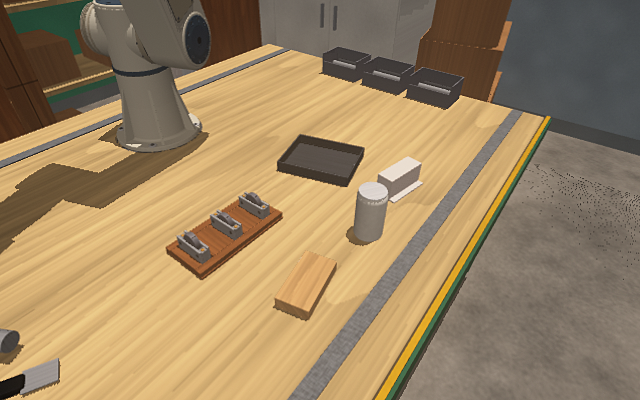

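The top view shows the rack at about (355–468, 209–269) with three rollers at columns 373, 414 and 457. The tray corners are about (191,202), (264,183), (289,275) and (213,295). The scene view agrees. Next I'll refine these positions and zoom in on the rack.

```bash
cat > h.py <<'E'
import numpy as np,cv2
def p2w(f,uv,z):
    uv=np.array(uv,float).reshape(-1,1,2)
    n=cv2.undistortPoints(uv,f["mtx"],f["D"])[:,0]
    T=f["world_to_cam"];R,t=T[:3,:3],T[:3,3]
    d=np.c_[n[:,0],-n[:,1],-np.ones(len(n))]@R; c=-R.T@t
    return c+d*((z-c[2])/d[:,2])[:,None]
def w2p(f,P):
    T=f["world_to_cam"];q=np.atleast_2d(P)@T[:3,:3].T+T[:3,3]
    q=q*[1,-1,-1]
    return cv2.projectPoints(q.reshape(-1,1,3),np.zeros(3),np.zeros(3),f["mtx"],f["D"])[0][:,0]
E
python3 - <<'E'
from h import *
import pickle
f=pickle.load(open("top0.pkl","rb"));im=f["image"].astype(int)
# rack: saturated brown
hsv=cv2.cvtColor(f["image"],cv2.COLOR_RGB2HSV)
print(hsv[240,390],hsv[240,330],hsv[240,240])
m=((hsv[...,0]<14)&(hsv[...,1]>125)).astype(np.uint8);m[:190]=0;m[290:]=0;m[:,:340]=0;m[:,480:]=0
m=cv2.morphologyEx(m,cv2.MORPH_CLOSE,np.ones((25,25)))
m2=(im.sum(2)<260).astype(np.uint8);m2[:170]=0;m2[310:]=0;m2[:,:180]=0;m2[:,300:]=0
m2=cv2.morphologyEx(m2,cv2.MORPH_CLOSE,np.ones((9,9)))
for n,mm,z in(("rack",m,18),("tray",m2,30)):
    c=max(cv2.findContours(mm,0,2)[0],key=cv2.contourArea)
    w=p2w(f,c.reshape(-1,2),z)[:,:2].astype(np.float32)
    print(n,c.reshape(-1,2).min(0),c.reshape(-1,2).max(0),cv2.minAreaRect(w),cv2.boxPoints(cv2.minAreaRect(w)).round().tolist())
cv2.imwrite("pics/crop.png",cv2.resize(f["image"][195:285,345:478,::-1],None,fx=6,fy=6,interpolation=2))
E
```

```text
[ 17 211 121] [ 21 115 157] [10 10 77]
rack [354 210] [467 267] ((507.4032287597656, -192.02040100097656), (232.6473388671875, 112.17407989501953), 87.14769744873047) [[446.0, -305.0], [558.0, -311.0], [569.0, -79.0], [457.0, -73.0]]
tray [190 182] [290 296] ((508.49151611328125, 158.95693969726562), (201.062255859375, 167.429443359375), 15.455960273742676) [[389.0, 213.0], [434.0, 51.0], [628.0, 105.0], [583.0, 266.0]]
```

View pics/crop.png

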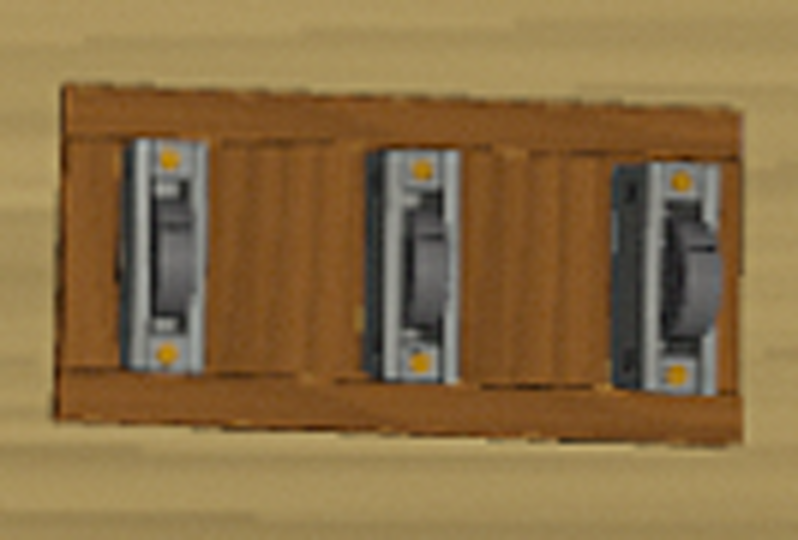

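The crop shows the three housings with yellow screws at crop pixels left (170,159)/(168,354), mid (422,170)/(420,362) and right (681,181)/(677,375). Each wheel carries a dark mark.

Run:
```python
from h import *
import pickle
f=pickle.load(open("top0.pkl","rb"))
s=np.array([[170,159],[168,354],[422,170],[420,362],[681,181],[677,375]])/6+[345-.4,195-.4]
w=p2w(f,s,46);print(w.round(1))
c=(w[::2]+w[1::2])/2;print("centres",c.round(1))
d=c[0]-c[2];print("len",np.linalg.norm(d),"yaw",np.arctan2(-d[0],d[1]))
from rig import r
q=r.sense();yaw=q["tcp_rot"][2]
for n,x in zip("LMR",c):
    e=x[:2]-q["eef_pos"][:2]; print(n,"tool shift now", e@[np.cos(yaw),np.sin(yaw)], e@[np.sin(yaw),-np.cos(yaw)])
```

```text
[[ 543.9 -111.    46. ]
 [ 479.7 -109.8   46. ]
 [ 540.4 -194.7   46. ]
 [ 477.2 -193.    46. ]
 [ 536.8 -281.3   46. ]
 [ 472.9 -278.3   46. ]]
centres [[ 511.8 -110.4   46. ]
 [ 508.8 -193.8   46. ]
 [ 504.9 -279.8   46. ]]
len 169.52599455209742 yaw -0.04100874653816775
L tool shift now 442.98128703164735 -345.47457885190903
M tool shift now 411.5760023669641 -268.12495644027103
R tool shift now 378.40971404753486 -188.7277294697438
```

Request:
arm_command:
  deltas:
    - {"wz":0.13,"hand":0}
    - {"wz":0.13}
    - {"wz":0.135}
    - {"tx":25,"ty":-30}
    - {"tx":35,"ty":-40}
    - {"tx":35,"ty":-40}
    - {"tx":35,"ty":-40}
    - {"tx":35,"ty":-40}
  squeeze: 20

```text
schema error: expected keys hand, tx, ty, tz, wx, wy, wz
```

Request:
arm_command:
  deltas:
    - {"tx":35,"ty":-40}
    - {"tx":35,"ty":-40}
    - {"tx":25,"ty":-30}
    - {"tx":15,"ty":-20}
    - {}
    - {}

```text
schema error: expected keys hand, tx, ty, tz, wx, wy, wz
```

Run:
```python
from rig import r, imaging
import cv2,pickle
f=imaging.grab_frame("wrist"); cv2.imwrite("pics/w1.png",f["image"][:,:,::-1]); pickle.dump(f,open("w1.pkl","wb"))
q=r.sense();print({k:q[k] for k in("clock","eef_pos","tcp_rot","contact_force","wrist_torque","opening")})
```

```text
{'clock': 0.15, 'eef_pos': array([ 214.06463903, -586.80618098,  230.73806184]), 'tcp_rot': array([-3.14052142e+00,  3.51881709e-05,  3.49865697e-01]), 'contact_force': array([ 1.0162506 , -0.37787824, -0.74695475]), 'wrist_torque': array([-0.01299216,  0.03500762, -0.00015987]), 'opening': 0.9999441284056122}
```

View pics/w1.png

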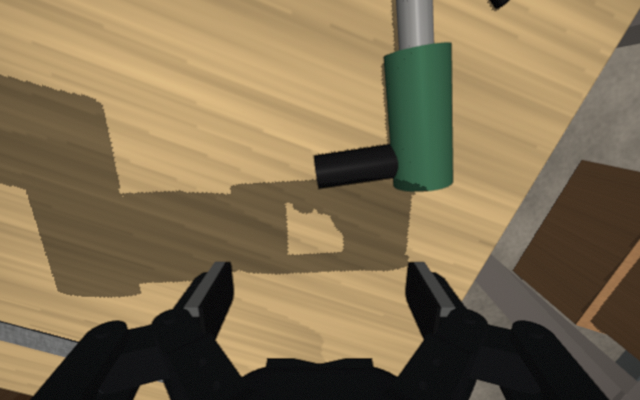

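The moves were refused because every key must be given. The arm hasn't moved, so the wrist view shows only the bench, with the fingertips at about (220,280) and (420,280). Now I'll move with full rows.

Request:
arm_command:
  deltas:
    - {"hand":0,"tx":0,"ty":0,"tz":0,"wx":0,"wy":0,"wz":0.13}
    - {"hand":0,"tx":0,"ty":0,"tz":0,"wx":0,"wy":0,"wz":0.13}
    - {"hand":0,"tx":0,"ty":0,"tz":0,"wx":0,"wy":0,"wz":0.135}
    - {"hand":0,"tx":25,"ty":-30,"tz":0,"wx":0,"wy":0,"wz":0}
    - {"hand":0,"tx":35,"ty":-40,"tz":0,"wx":0,"wy":0,"wz":0}
    - {"hand":0,"tx":35,"ty":-40,"tz":0,"wx":0,"wy":0,"wz":0}
    - {"hand":0,"tx":35,"ty":-40,"tz":0,"wx":0,"wy":0,"wz":0}
    - {"hand":0,"tx":35,"ty":-40,"tz":0,"wx":0,"wy":0,"wz":0}
  squeeze: 20

```text
clock: 1.15
eef_pos: [388.5, -403.4, 231.2]
tcp_rot: [-3.142, 0.0, -0.045]
contact_force: [0.9, -0.1, 0.7]
opening: -0.003
grasp_force: 0.0
```

Request:
arm_command:
  deltas:
    - {"hand":0,"tx":35,"ty":-40,"tz":0,"wx":0,"wy":0,"wz":0}
    - {"hand":0,"tx":35,"ty":-40,"tz":0,"wx":0,"wy":0,"wz":0}
    - {"hand":0,"tx":20,"ty":-30,"tz":0,"wx":0,"wy":0,"wz":0}
    - {"hand":0,"tx":10,"ty":-20,"tz":0,"wx":0,"wy":0,"wz":0}
    - {"hand":0,"tx":0,"ty":0,"tz":0,"wx":0,"wy":0,"wz":0}
    - {"hand":0,"tx":0,"ty":0,"tz":0,"wx":0,"wy":0,"wz":0}

```text
clock: 1.9
eef_pos: [493.1, -279.9, 231.2]
tcp_rot: [3.141, 0.0, -0.045]
contact_force: [-0.1, -0.1, -0.6]
opening: -0.001
grasp_force: 0.0
```

Run:
```python
from rig import r, imaging
import cv2,pickle
f=imaging.grab_frame("wrist"); cv2.imwrite("pics/w2.png",f["image"][:,:,::-1]); pickle.dump(f,open("w2.pkl","wb"))
q=r.sense();print({k:q[k] for k in("clock","eef_pos","tcp_rot","contact_force","wrist_torque","opening")})
```

```text
{'clock': 1.95, 'eef_pos': array([ 492.91265903, -280.09065917,  231.1658799 ]), 'tcp_rot': array([ 3.14145968e+00,  3.28910804e-04, -4.56800818e-02]), 'contact_force': array([0.28430743, 0.98265396, 0.33669753]), 'wrist_torque': array([-0.04185726,  0.03243046,  0.0158257 ]), 'opening': -0.002990856147686875}
```

View pics/w2.png

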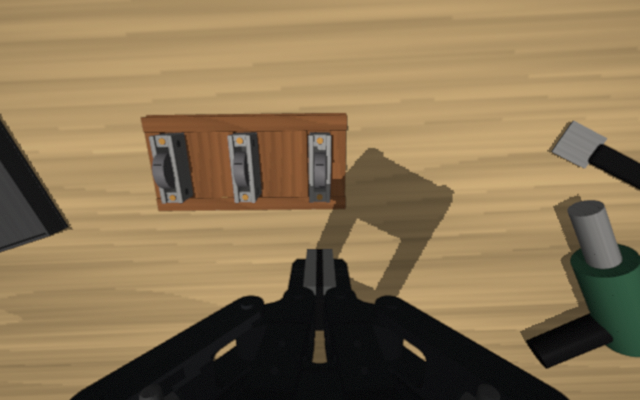

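The wrist view shows the rack upright, with the right roller at about (320,168) directly ahead of the fingertips. The mid roller is at (241,169) and the left at (167,170).

Run:
```python
from h import *
import pickle
f=pickle.load(open("w2.pkl","rb"))
w=p2w(f,[[162,141],[173,198],[241,141],[243,198],[320,141],[319.5,197]],46);print(((w[::2]+w[1::2])/2).round(1))
hsv=cv2.cvtColor(f["image"],cv2.COLOR_RGB2HSV)
m=((hsv[...,0]>15)&(hsv[...,0]<26)&(hsv[...,1]>190)&(hsv[...,2]>150)).astype(np.uint8);m[:120]=0;m[215:]=0;m[:,:150]=0;m[:,345:]=0
n,_,st,ce=cv2.connectedComponentsWithStats(m)
for s,c in zip(st[1:],ce[1:]):print(s[4],c.round(1),p2w(f,c,46).round(1))
```

```text
[[ 512.1 -112.7   46. ]
 [ 508.4 -195.1   46. ]
 [ 505.1 -281.3   46. ]]
```

Request:
arm_command:
  deltas:
    - {"hand":0,"tx":4,"ty":0.5,"tz":30,"wx":0,"wy":0,"wz":0}
    - {"hand":0,"tx":0,"ty":0,"tz":45,"wx":0,"wy":0,"wz":0}
    - {"hand":0,"tx":0,"ty":0,"tz":45,"wx":0,"wy":0,"wz":0}
    - {"hand":0,"tx":0,"ty":0,"tz":25,"wx":0,"wy":0,"wz":0}
    - {"hand":0,"tx":0,"ty":0,"tz":13,"wx":0,"wy":0,"wz":0}
    - {"hand":0,"tx":0,"ty":0,"tz":4,"wx":0,"wy":0,"wz":0}
    - {"hand":0,"tx":0,"ty":0,"tz":0,"wx":0,"wy":0,"wz":0}
    - {"hand":0,"tx":0,"ty":0,"tz":0,"wx":0,"wy":0,"wz":0}

```text
clock: 2.95
eef_pos: [498.0, -280.6, 70.3]
tcp_rot: [3.141, -0.002, -0.045]
contact_force: [-0.2, 0.4, -0.0]
opening: -0.0
grasp_force: 0.0
```

Request:
arm_command:
  deltas:
    - {"hand":0,"tx":0,"ty":0,"tz":1.5,"wx":0,"wy":0,"wz":0}
    - {"hand":0,"tx":0,"ty":0,"tz":1.5,"wx":0,"wy":0,"wz":0}
    - {"hand":0,"tx":0,"ty":0,"tz":0,"wx":0,"wy":0,"wz":0}

```text
clock: 3.32
eef_pos: [497.3, -280.1, 66.2]
tcp_rot: [-3.142, 0.0, -0.045]
contact_force: [0.4, 0.8, -0.2]
opening: 0.001
grasp_force: 0.0
```

Request:
arm_command:
  deltas:
    - {"hand":0,"tx":0,"ty":0,"tz":2,"wx":0,"wy":0,"wz":0}
    - {"hand":0,"tx":0,"ty":0,"tz":0,"wx":0,"wy":0,"wz":0}

```text
clock: 3.58
eef_pos: [497.6, -280.2, 64.4]
tcp_rot: [3.141, -0.0, -0.045]
contact_force: [-0.7, 0.3, 4.5]
opening: 0.001
grasp_force: 2.0
```

```bash
cat > s.py <<'E'
from rig import r, imaging
import numpy as np,sys
N=int(sys.argv[1]) if len(sys.argv)>1 else 3
a=[]
for i in range(N):
    imaging.grab_frame("top");q=r.sense();a.append(np.r_[q["contact_force"],q["wrist_torque"],q["eef_pos"]])
a=np.array(a);print("F",a[:,:3].mean(0).round(2),"T",a[:,3:6].mean(0).round(3),"P",a[:,6:].mean(0).round(1),"sd",a.std(0)[:6].round(2),q["clock"])
E
python3 s.py 6
```

```text
F [-0.11  1.12  4.03] T [ 0.104 -0.022  0.007] P [ 497.5 -280.2   64.4] sd [0.89 0.47 0.5  0.02 0.04 0.02] 3.875
```

Request:
arm_command:
  deltas:
    - {"hand":0,"tx":0,"ty":0,"tz":1.5,"wx":0,"wy":0,"wz":0}
    - {"hand":0,"tx":0,"ty":0,"tz":0,"wx":0,"wy":0,"wz":0}

```text
clock: 4.12
eef_pos: [497.4, -280.2, 62.8]
tcp_rot: [3.142, -0.0, -0.045]
contact_force: [0.2, 0.1, 5.5]
opening: -0.002
grasp_force: 2.8
```

```bash
python3 s.py 6
```

```text
F [-0.52  0.85  5.61] T [ 0.135 -0.011 -0.009] P [ 497.4 -280.2   62.8] sd [0.54 0.26 0.25 0.03 0.04 0.02] 4.425
```

Request:
arm_command:
  deltas:
    - {"hand":0,"tx":2,"ty":0,"tz":0,"wx":0,"wy":0,"wz":0}
    - {"hand":0,"tx":2,"ty":0,"tz":0,"wx":0,"wy":0,"wz":0}
    - {"hand":0,"tx":2,"ty":0,"tz":0,"wx":0,"wy":0,"wz":0}

```text
clock: 4.8
eef_pos: [503.5, -280.5, 62.9]
tcp_rot: [3.141, -0.0, -0.045]
contact_force: [0.3, 1.5, 6.0]
opening: 0.002
grasp_force: 2.7
```

```bash
python3 s.py 6
```

```text
F [0.01 1.1  5.23] T [ 0.147 -0.056  0.006] P [ 503.7 -280.5   62.9] sd [0.36 0.4  0.25 0.02 0.02 0.03] 5.1
```

Request:
arm_command:
  deltas:
    - {"hand":0,"tx":2,"ty":0,"tz":0,"wx":0,"wy":0,"wz":0}
    - {"hand":0,"tx":2,"ty":0,"tz":0,"wx":0,"wy":0,"wz":0}
    - {"hand":0,"tx":2,"ty":0,"tz":0,"wx":0,"wy":0,"wz":0}
    - {"hand":0,"tx":2,"ty":0,"tz":0,"wx":0,"wy":0,"wz":0}
    - {"hand":0,"tx":2,"ty":0,"tz":0,"wx":0,"wy":0,"wz":0}

```text
clock: 5.72
eef_pos: [513.5, -281.0, 62.9]
tcp_rot: [3.141, -0.0, -0.045]
contact_force: [0.7, 0.8, 5.0]
opening: -0.003
grasp_force: 2.7
```

```bash
python3 s.py 6
```

```text
F [0.42 0.76 5.43] T [ 0.122 -0.051  0.005] P [ 513.7 -281.    62.9] sd [0.43 0.34 0.28 0.04 0.03 0.05] 6.025
```

The right wheel rolls freely: about 16 mm of stroke at about 5.4 N with no drag. Next is the mid wheel.

Request:
arm_command:
  deltas:
    - {"hand":0,"tx":0,"ty":0,"tz":-15,"wx":0,"wy":0,"wz":0}
    - {"hand":0,"tx":-5,"ty":-20,"tz":-5,"wx":0,"wy":0,"wz":0}
    - {"hand":0,"tx":-5,"ty":-30,"tz":0,"wx":0,"wy":0,"wz":0}
    - {"hand":0,"tx":-5,"ty":-26,"tz":0,"wx":0,"wy":0,"wz":0}
    - {"hand":0,"tx":-2,"ty":-10,"tz":5,"wx":0,"wy":0,"wz":0}
    - {"hand":0,"tx":0,"ty":0,"tz":8,"wx":0,"wy":0,"wz":0}
    - {"hand":0,"tx":0,"ty":0,"tz":3,"wx":0,"wy":0,"wz":0}
    - {"hand":0,"tx":0,"ty":0,"tz":0,"wx":0,"wy":0,"wz":0}

```text
clock: 7.02
eef_pos: [500.1, -194.7, 66.3]
tcp_rot: [-3.141, 0.001, -0.046]
contact_force: [-0.8, -0.8, -0.1]
opening: 0.001
grasp_force: 0.0
```

```bash
python3 s.py 4
```

```text
F [0.21 0.15 0.61] T [ 0.013 -0.01   0.028] P [ 500.3 -194.7   66.7] sd [0.28 0.8  0.37 0.02 0.04 0.03] 7.225
```

Request:
arm_command:
  deltas:
    - {"hand":0,"tx":0,"ty":0,"tz":2,"wx":0,"wy":0,"wz":0}
    - {"hand":0,"tx":0,"ty":0,"tz":0,"wx":0,"wy":0,"wz":0}

```text
clock: 7.48
eef_pos: [500.2, -194.2, 64.7]
tcp_rot: [-3.142, 0.0, -0.045]
contact_force: [-0.1, -1.1, 0.4]
opening: -0.0
grasp_force: 0.0
```

Request:
arm_command:
  deltas:
    - {"hand":0,"tx":0,"ty":0,"tz":2,"wx":0,"wy":0,"wz":0}
    - {"hand":0,"tx":0,"ty":0,"tz":0,"wx":0,"wy":0,"wz":0}

```text
clock: 7.72
eef_pos: [500.2, -194.1, 62.6]
tcp_rot: [-3.141, 0.0, -0.045]
contact_force: [0.2, 0.1, -0.5]
opening: -0.001
grasp_force: 0.0
```

```bash
python3 s.py 4
```

```text
F [-0.02  0.12 -0.49] T [-0.01  -0.016 -0.03 ] P [ 500.2 -194.1   62.8] sd [0.14 0.15 0.55 0.01 0.01 0.03] 7.925
```

Request:
arm_command:
  deltas:
    - {"hand":0,"tx":0,"ty":0,"tz":2,"wx":0,"wy":0,"wz":0}
    - {"hand":0,"tx":0,"ty":0,"tz":0,"wx":0,"wy":0,"wz":0}

```text
clock: 8.18
eef_pos: [500.1, -194.1, 60.6]
tcp_rot: [-3.141, 0.0, -0.045]
contact_force: [0.2, -0.1, -0.0]
opening: -0.002
grasp_force: 0.0
```

Request:
arm_command:
  deltas:
    - {"hand":0,"tx":0,"ty":0,"tz":2,"wx":0,"wy":0,"wz":0}
    - {"hand":0,"tx":0,"ty":0,"tz":0,"wx":0,"wy":0,"wz":0}

```text
clock: 8.43
eef_pos: [500.3, -194.2, 58.9]
tcp_rot: [3.142, -0.0, -0.045]
contact_force: [-0.8, 0.5, 4.5]
opening: -0.002
grasp_force: 1.8
```

Request:
arm_command:
  deltas:
    - {"hand":0,"tx":0,"ty":0,"tz":1.5,"wx":0,"wy":0,"wz":0}
    - {"hand":0,"tx":0,"ty":0,"tz":0,"wx":0,"wy":0,"wz":0}

```text
clock: 8.68
eef_pos: [500.4, -194.2, 57.4]
tcp_rot: [3.141, -0.0, -0.045]
contact_force: [-1.3, 0.3, 3.8]
opening: -0.001
grasp_force: 2.5
```

```bash
python3 s.py 5
```

```text
F [-0.79  0.23  4.59] T [0.073 0.116 0.027] P [ 500.3 -194.2   57.4] sd [0.22 0.49 0.11 0.01 0.03 0.02] 8.925
```

Request:
arm_command:
  deltas:
    - {"hand":0,"tx":2,"ty":0,"tz":0,"wx":0,"wy":0,"wz":0}
    - {"hand":0,"tx":2,"ty":0,"tz":0,"wx":0,"wy":0,"wz":0}
    - {"hand":0,"tx":2,"ty":0,"tz":0,"wx":0,"wy":0,"wz":0}

```text
clock: 9.3
eef_pos: [505.9, -194.4, 57.2]
tcp_rot: [-3.141, 0.001, -0.045]
contact_force: [-0.9, 0.4, 4.0]
opening: 0.001
grasp_force: 2.6
```

```bash
python3 s.py 5
```

```text
F [-1.61  0.52  5.4 ] T [0.084 0.231 0.005] P [ 506.1 -194.4   57.3] sd [0.24 0.14 0.29 0.02 0.07 0.02] 9.55
```

Request:
arm_command:
  deltas:
    - {"hand":0,"tx":2,"ty":0,"tz":0,"wx":0,"wy":0,"wz":0}
    - {"hand":0,"tx":2,"ty":0,"tz":0,"wx":0,"wy":0,"wz":0}
    - {"hand":0,"tx":2,"ty":0,"tz":0,"wx":0,"wy":0,"wz":0}
    - {"hand":0,"tx":2,"ty":0,"tz":0,"wx":0,"wy":0,"wz":0}
    - {"hand":0,"tx":2,"ty":0,"tz":0,"wx":0,"wy":0,"wz":0}

```text
clock: 10.18
eef_pos: [515.8, -194.7, 57.2]
tcp_rot: [-3.141, 0.001, -0.045]
contact_force: [-1.7, 1.0, 5.3]
opening: 0.0
grasp_force: 2.6
```

```bash
python3 s.py 5
```

```text
F [-1.37  0.93  5.14] T [ 0.196  0.257 -0.029] P [ 516.  -194.7   57.2] sd [0.51 0.52 0.33 0.03 0.05 0.06] 10.425
```

The mid wheel drags about 1.6 N. I'll test the left one too, then check in pictures that the mid wheel really rolled.

Request:
arm_command:
  deltas:
    - {"hand":0,"tx":0,"ty":0,"tz":-15,"wx":0,"wy":0,"wz":0}
    - {"hand":0,"tx":-5,"ty":-20,"tz":-8,"wx":0,"wy":0,"wz":0}
    - {"hand":0,"tx":-5,"ty":-30,"tz":0,"wx":0,"wy":0,"wz":0}
    - {"hand":0,"tx":-4,"ty":-24,"tz":0,"wx":0,"wy":0,"wz":0}
    - {"hand":0,"tx":-2,"ty":-8.5,"tz":5,"wx":0,"wy":0,"wz":0}
    - {"hand":0,"tx":0,"ty":0,"tz":6,"wx":0,"wy":0,"wz":0}
    - {"hand":0,"tx":0,"ty":0,"tz":0,"wx":0,"wy":0,"wz":0}
    - {"hand":0,"tx":0,"ty":0,"tz":0,"wx":0,"wy":0,"wz":0}

```text
clock: 11.42
eef_pos: [504.0, -112.4, 69.1]
tcp_rot: [3.142, 0.0, -0.046]
contact_force: [0.2, -0.2, -0.4]
opening: 0.0
grasp_force: 0.0
```

```bash
python3 s.py 3
python3 - <<'E'
from rig import imaging
from h import *
import pickle
a=pickle.load(open("top0.pkl","rb"))["image"]
b=imaging.grab_frame("top")["image"]
w=imaging.grab_frame("wrist")["image"]
cr=lambda i:cv2.resize(i[205:272,350:472,::-1],(400,220),interpolation=2)
cv2.imwrite("pics/cmp.png",np.vstack([np.hstack([cr(a),cr(b)]),cv2.resize(w[:,:,::-1],(576,360))[:, :] if 0 else np.pad(cv2.resize(w[:,:,::-1],(576,360)),((0,0),(0,224),(0,0)))]))
E
```

```text
F [-0.2  -0.09 -0.22] T [-0.021  0.028 -0.005] P [ 504.1 -112.3   69.3] sd [0.36 0.42 0.4  0.01 0.02 0.02] 11.575
```

View pics/cmp.png

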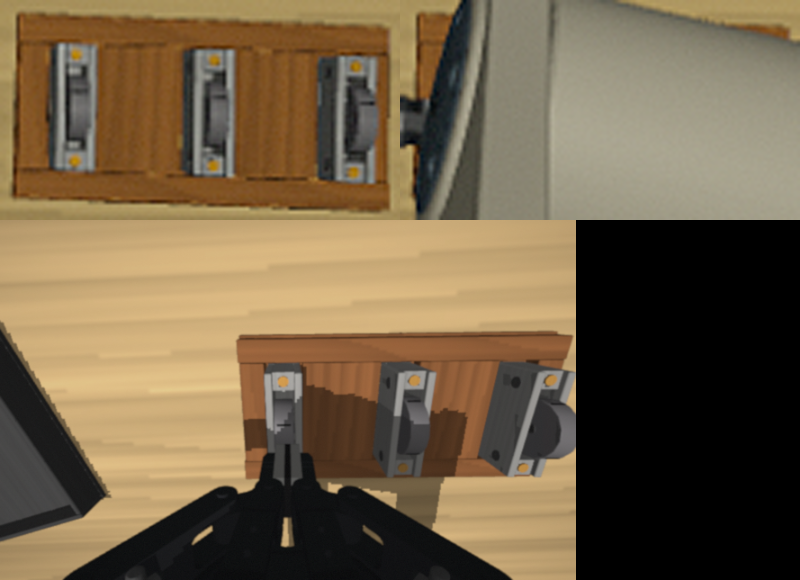

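The top view is blocked by the arm. In the wrist picture, the left wheel is under the fingertips and its mark is at about (283,425). I'll probe the left wheel now and look for the marks afterwards.

Request:
arm_command:
  deltas:
    - {"hand":0,"tx":0,"ty":0,"tz":2.5,"wx":0,"wy":0,"wz":0}
    - {"hand":0,"tx":0,"ty":0,"tz":0,"wx":0,"wy":0,"wz":0}

```text
clock: 11.92
eef_pos: [503.8, -111.8, 66.6]
tcp_rot: [-3.142, 0.0, -0.045]
contact_force: [-0.5, -0.8, -0.1]
opening: -0.003
grasp_force: 0.0
```

Request:
arm_command:
  deltas:
    - {"hand":0,"tx":0,"ty":0,"tz":2,"wx":0,"wy":0,"wz":0}
    - {"hand":0,"tx":0,"ty":0,"tz":0,"wx":0,"wy":0,"wz":0}

```text
clock: 12.18
eef_pos: [503.8, -111.7, 64.6]
tcp_rot: [-3.142, 0.0, -0.045]
contact_force: [0.3, 0.1, -1.0]
opening: -0.001
grasp_force: 0.0
```

Request:
arm_command:
  deltas:
    - {"hand":0,"tx":0,"ty":0,"tz":2,"wx":0,"wy":0,"wz":0}
    - {"hand":0,"tx":0,"ty":0,"tz":0,"wx":0,"wy":0,"wz":0}

```text
clock: 12.42
eef_pos: [504.2, -111.8, 62.9]
tcp_rot: [3.142, -0.0, -0.045]
contact_force: [-0.1, 0.1, 3.1]
opening: 0.003
grasp_force: 1.6
```

Request:
arm_command:
  deltas:
    - {"hand":0,"tx":0,"ty":0,"tz":2,"wx":0,"wy":0,"wz":0}
    - {"hand":0,"tx":0,"ty":0,"tz":0,"wx":0,"wy":0,"wz":0}

```text
clock: 12.68
eef_pos: [504.2, -111.8, 60.9]
tcp_rot: [3.142, -0.0, -0.045]
contact_force: [-0.9, 0.8, 5.4]
opening: -0.003
grasp_force: 2.6
```

```bash
python3 s.py 5
```

```text
F [-0.08  0.09  4.88] T [0.058 0.033 0.003] P [ 504.2 -111.8   61. ] sd [0.41 0.35 0.15 0.03 0.03 0.05] 12.925
```

Request:
arm_command:
  deltas:
    - {"hand":0,"tx":2,"ty":0,"tz":0,"wx":0,"wy":0,"wz":0}
    - {"hand":0,"tx":2,"ty":0,"tz":0,"wx":0,"wy":0,"wz":0}
    - {"hand":0,"tx":2,"ty":0,"tz":0,"wx":0,"wy":0,"wz":0}

```text
clock: 13.3
eef_pos: [510.3, -112.0, 61.0]
tcp_rot: [-3.142, -0.0, -0.045]
contact_force: [-0.3, 1.8, 4.6]
opening: -0.003
grasp_force: 2.6
```

```bash
python3 s.py 5
```

```text
F [0.4  0.76 5.41] T [ 0.18  -0.035 -0.01 ] P [ 510.4 -112.    61. ] sd [0.5  0.35 0.46 0.02 0.01 0.02] 13.55
```

Request:
arm_command:
  deltas:
    - {"hand":0,"tx":2,"ty":0,"tz":0,"wx":0,"wy":0,"wz":0}
    - {"hand":0,"tx":2,"ty":0,"tz":0,"wx":0,"wy":0,"wz":0}
    - {"hand":0,"tx":2,"ty":0,"tz":0,"wx":0,"wy":0,"wz":0}
    - {"hand":0,"tx":2,"ty":0,"tz":0,"wx":0,"wy":0,"wz":0}
    - {"hand":0,"tx":2,"ty":0,"tz":0,"wx":0,"wy":0,"wz":0}

```text
clock: 14.18
eef_pos: [520.2, -112.3, 61.0]
tcp_rot: [-3.141, -0.0, -0.045]
contact_force: [-0.0, 1.0, 5.0]
opening: 0.0
grasp_force: 2.5
```

```bash
python3 s.py 5
```

```text
F [0.55 1.65 5.29] T [ 0.254 -0.057 -0.027] P [ 520.5 -112.4   61. ] sd [0.28 0.33 0.45 0.02 0.02 0.04] 14.425
```

Left is free and mid drags. I'll rise, move over the mid roller and check its mark.

Request:
arm_command:
  deltas:
    - {"hand":0,"tx":0,"ty":0,"tz":-20,"wx":0,"wy":0,"wz":0}
    - {"hand":0,"tx":5,"ty":20,"tz":-30,"wx":0,"wy":0,"wz":0}
    - {"hand":0,"tx":5,"ty":30,"tz":-30,"wx":0,"wy":0,"wz":0}
    - {"hand":0,"tx":5,"ty":25,"tz":-10,"wx":0,"wy":0,"wz":0}
    - {"hand":0,"tx":0,"ty":7,"tz":0,"wx":0,"wy":0,"wz":0}
    - {"hand":0,"tx":0,"ty":0,"tz":0,"wx":0,"wy":0,"wz":0}

```text
clock: 15.18
eef_pos: [530.4, -194.7, 149.8]
tcp_rot: [-3.141, 0.002, -0.046]
contact_force: [-0.5, 0.3, -0.4]
opening: 0.0
grasp_force: 0.0
```

Run:
```python
from rig import imaging,r
from h import *
f=imaging.grab_frame("wrist");T=f["world_to_cam"];print("cam",-T[:3,:3].T@T[:3,3],r.sense()["eef_pos"])
import pickle
s=imaging.grab_frame("scene")["image"];s0=pickle.load(open("scene0.pkl","rb"))["image"]
for n,c in(("L",[512,-111.5,60]),("M",[508.6,-194.5,58]),("R",[505,-280.5,62])):print(n,w2p(f,c))
cr=lambda i:cv2.resize(i[185:270,165:285,::-1],(360,255),interpolation=2)
cv2.imwrite("pics/w4.png",np.vstack([np.pad(cv2.resize(f["image"][:,:,::-1],(512,320)),((0,0),(0,208),(0,0))),np.hstack([cr(s0),cr(s)])]))
```

```text
cam [ 611.20939935 -198.78348065  292.57427099] [ 530.25006851 -194.25908941  149.67264266]
L [[221.42686621 232.96879416]]
M [[319.86300606 231.59853138]]
R [[422.79717748 233.19010912]]
```

View pics/w4.png

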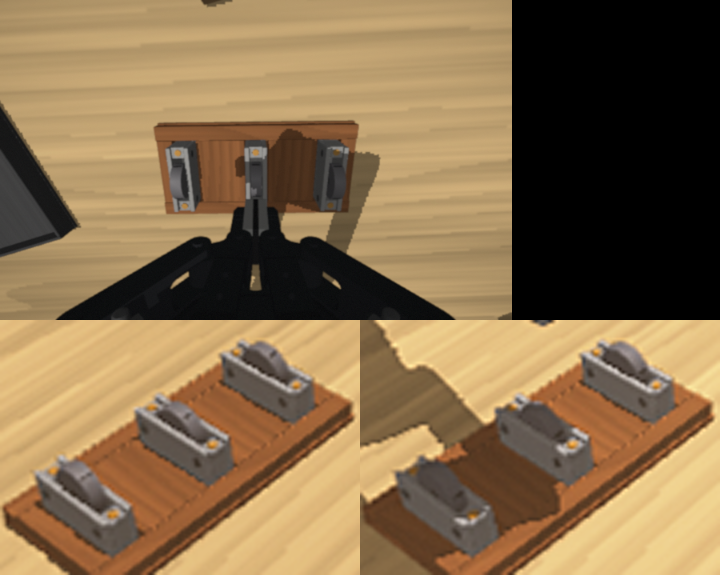

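Run:
```python
from rig import imaging
from h import *
import pickle
f=imaging.grab_frame("wrist")["image"];s=imaging.grab_frame("scene")["image"]
g=lambda i:cv2.createCLAHE(4,(2,2)).apply(cv2.cvtColor(i,cv2.COLOR_RGB2GRAY))
a0=pickle.load(open("top0.pkl","rb"))["image"];s0=pickle.load(open("scene0.pkl","rb"))["image"];w2=pickle.load(open("w2.pkl","rb"))["image"]
R=lambda i,x,y,w,h:cv2.resize(g(i[y:y+h,x:x+w]),(260,290),interpolation=2)
cv2.imwrite("pics/w5.png",np.vstack([np.hstack([R(w2,223,130,40,75),R(s0,205,203,45,45),R(w2,150,130,40,75)]),np.hstack([R(f,295,170,50,80),R(s,205,203,45,45),R(f,200,170,50,100)])]))
```

```text
(no output)
```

View pics/w5.png

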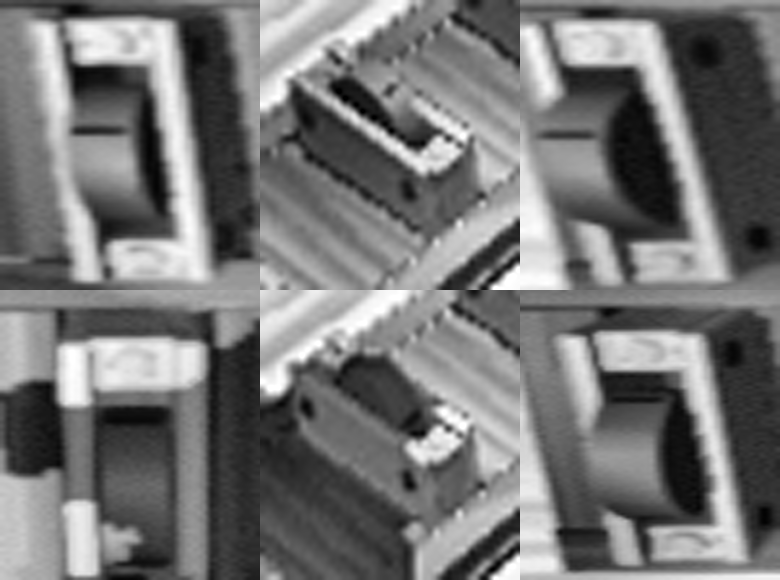

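The wheel marks are gone from their old places: mid was at (100,130) in the before panel, and left has now rolled to its far edge at about (640,397). So both wheels rolled. Next I'll grasp the mid roller.

Request:
arm_command:
  deltas:
    - {"hand":60,"tx":-10,"ty":0.5,"tz":0,"wx":0,"wy":0,"wz":0}
    - {"hand":60,"tx":-11.7,"ty":0.5,"tz":0,"wx":0,"wy":0,"wz":0}
    - {"hand":60,"tx":0,"ty":0,"tz":20,"wx":0,"wy":0,"wz":0}
    - {"hand":60,"tx":0,"ty":0,"tz":30,"wx":0,"wy":0,"wz":0}
    - {"hand":60,"tx":0,"ty":0,"tz":20,"wx":0,"wy":0,"wz":0}
    - {"hand":60,"tx":0,"ty":0,"tz":0,"wx":0,"wy":0,"wz":0}

```text
clock: 16.12
eef_pos: [507.7, -194.6, 79.7]
tcp_rot: [-3.141, 0.003, -0.045]
contact_force: [-0.0, 0.6, 0.2]
opening: 0.704
grasp_force: 0.0
```

Request:
arm_command:
  deltas:
    - {"hand":60,"tx":0,"ty":0,"tz":15,"wx":0,"wy":0,"wz":0}
    - {"hand":60,"tx":0,"ty":0,"tz":20,"wx":0,"wy":0,"wz":0}
    - {"hand":60,"tx":0,"ty":0,"tz":14,"wx":0,"wy":0,"wz":0}
    - {"hand":60,"tx":0,"ty":0,"tz":6,"wx":0,"wy":0,"wz":0}
    - {"hand":60,"tx":0,"ty":0,"tz":0,"wx":0,"wy":0,"wz":0}
    - {"hand":60,"tx":0,"ty":0,"tz":0,"wx":0,"wy":0,"wz":0}

```text
clock: 16.88
eef_pos: [509.9, -195.3, 26.3]
tcp_rot: [3.141, -0.001, -0.045]
contact_force: [0.1, -0.4, 0.0]
opening: 0.703
grasp_force: 0.0
```

Request:
arm_command:
  deltas:
    - {"hand":40,"tx":0,"ty":0,"tz":0,"wx":0,"wy":0,"wz":0}
    - {"hand":30,"tx":0,"ty":0,"tz":0,"wx":0,"wy":0,"wz":0}
    - {"hand":24,"tx":0,"ty":0,"tz":0,"wx":0,"wy":0,"wz":0}
    - {"hand":18,"tx":0,"ty":0,"tz":0,"wx":0,"wy":0,"wz":0}
    - {"hand":10,"tx":0,"ty":0,"tz":0,"wx":0,"wy":0,"wz":0}
    - {"hand":10,"tx":0,"ty":0,"tz":0,"wx":0,"wy":0,"wz":0}
    - {"hand":10,"tx":0,"ty":0,"tz":0,"wx":0,"wy":0,"wz":0}
  squeeze: 45

```text
clock: 17.75
eef_pos: [509.7, -195.1, 26.1]
tcp_rot: [3.142, -0.0, -0.045]
contact_force: [-0.4, 1.6, 6.3]
opening: 0.27
grasp_force: 44.6
```

```bash
python3 s.py 3
```

```text
F [-0.2   2.2   5.47] T [0.305 0.133 0.023] P [ 509.7 -195.    26.1] sd [0.24 0.79 0.4  0.   0.03 0.06] 17.9
```

The grip is good: the opening is about 23 mm at 45 N. Lifting now.

Request:
arm_command:
  deltas:
    - {"hand":10,"tx":0,"ty":0,"tz":-3,"wx":0,"wy":0,"wz":0}
    - {"hand":10,"tx":0,"ty":0,"tz":-7,"wx":0,"wy":0,"wz":0}
    - {"hand":10,"tx":0,"ty":0,"tz":-15,"wx":0,"wy":0,"wz":0}
    - {"hand":10,"tx":0,"ty":0,"tz":-25,"wx":0,"wy":0,"wz":0}
    - {"hand":10,"tx":0,"ty":0,"tz":-30,"wx":0,"wy":0,"wz":0}
    - {"hand":10,"tx":0,"ty":0,"tz":-20,"wx":0,"wy":0,"wz":0}
    - {"hand":10,"tx":0,"ty":0,"tz":0,"wx":0,"wy":0,"wz":0}
    - {"hand":10,"tx":0,"ty":0,"tz":0,"wx":0,"wy":0,"wz":0}

```text
clock: 18.9
eef_pos: [509.1, -194.9, 125.5]
tcp_rot: [-3.141, 0.001, -0.045]
contact_force: [0.2, -1.1, -4.2]
opening: 0.27
grasp_force: 44.6
```

```bash
python3 s.py 3
```

```text
F [-0.41  0.12 -3.77] T [0.007 0.013 0.041] P [ 508.8 -194.8  124.9] sd [0.2  0.48 0.17 0.02 0.02 0.02] 19.05
```

Request:
arm_command:
  deltas:
    - {"hand":10,"tx":-1,"ty":-20,"tz":0,"wx":0,"wy":0,"wz":0}
    - {"hand":10,"tx":-2,"ty":-40,"tz":0,"wx":0,"wy":0,"wz":0}
    - {"hand":10,"tx":-3,"ty":-50,"tz":0,"wx":0,"wy":0,"wz":0}
    - {"hand":10,"tx":-2,"ty":-54,"tz":0,"wx":0,"wy":0,"wz":0}
    - {"hand":10,"tx":-2,"ty":-50,"tz":0,"wx":0,"wy":0,"wz":0}
    - {"hand":10,"tx":-2,"ty":-50,"tz":0,"wx":0,"wy":0,"wz":0}
    - {"hand":10,"tx":-3,"ty":-50,"tz":0,"wx":0,"wy":0,"wz":0}
    - {"hand":10,"tx":-2,"ty":-28,"tz":0,"wx":0,"wy":0,"wz":0}

```text
clock: 20.05
eef_pos: [506.9, 150.4, 125.4]
tcp_rot: [-3.141, 0.001, -0.043]
contact_force: [1.0, 0.1, -3.7]
opening: 0.273
grasp_force: 44.8
```

Request:
arm_command:
  deltas:
    - {"hand":10,"tx":0,"ty":-12,"tz":0,"wx":0,"wy":0,"wz":0}
    - {"hand":10,"tx":0,"ty":0,"tz":0,"wx":0,"wy":0,"wz":0}
    - {"hand":10,"tx":0,"ty":0,"tz":0,"wx":0,"wy":0,"wz":0}

```text
clock: 20.42
eef_pos: [508.2, 158.5, 125.6]
tcp_rot: [3.141, 0.001, -0.046]
contact_force: [-0.6, -0.6, -4.6]
opening: 0.268
grasp_force: 44.8
```

```bash
python3 s.py 3
python3 - <<'E'
from rig import imaging
from h import *
a=imaging.grab_frame("wrist")["image"];b=imaging.grab_frame("scene")["image"]
cv2.imwrite("pics/carry.png",np.vstack([cv2.resize(i[:,:,::-1],(480,300)) for i in(a,b)]))
E
```

```text
F [-0.12  0.22 -3.67] T [ 0.029 -0.002 -0.011] P [508.4 158.4 125.7] sd [0.14 0.58 0.4  0.03 0.03 0.03] 20.575
```

View pics/carry.png

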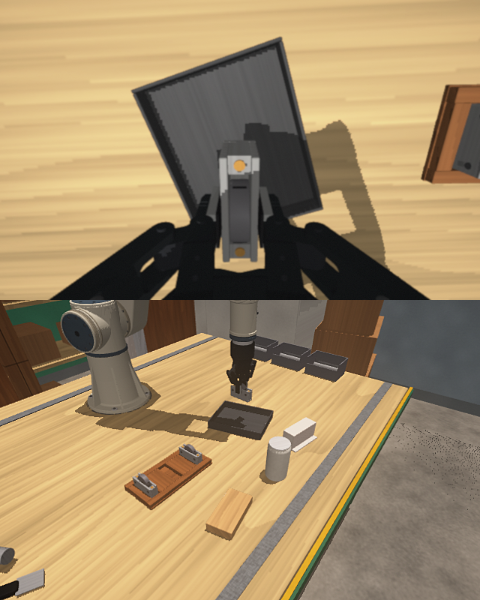

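The roller hangs straight in the gripper at about (240,205), over the tray, and the rack's mid bay is empty. Lowering it now.

Request:
arm_command:
  deltas:
    - {"hand":10,"tx":0,"ty":0,"tz":20,"wx":0,"wy":0,"wz":0}
    - {"hand":10,"tx":0,"ty":0,"tz":30,"wx":0,"wy":0,"wz":0}
    - {"hand":10,"tx":0,"ty":0,"tz":25,"wx":0,"wy":0,"wz":0}
    - {"hand":10,"tx":0,"ty":0,"tz":14,"wx":0,"wy":0,"wz":0}
    - {"hand":10,"tx":0,"ty":0,"tz":7,"wx":0,"wy":0,"wz":0}
    - {"hand":10,"tx":0,"ty":0,"tz":3,"wx":0,"wy":0,"wz":0}
    - {"hand":10,"tx":0,"ty":0,"tz":0,"wx":0,"wy":0,"wz":0}
    - {"hand":10,"tx":0,"ty":0,"tz":0,"wx":0,"wy":0,"wz":0}

```text
clock: 21.68
eef_pos: [508.9, 159.5, 27.4]
tcp_rot: [-3.141, -0.001, -0.045]
contact_force: [0.1, 0.1, -4.0]
opening: 0.266
grasp_force: 44.8
```

```bash
python3 s.py 3
```

```text
F [ 0.11 -0.26 -4.45] T [ 0.049 -0.024 -0.019] P [508.9 159.4  27.3] sd [0.92 0.29 0.39 0.04 0.03 0.01] 21.825
```

Request:
arm_command:
  deltas:
    - {"hand":10,"tx":0,"ty":0,"tz":0.7,"wx":0,"wy":0,"wz":0}
    - {"hand":10,"tx":0,"ty":0,"tz":0,"wx":0,"wy":0,"wz":0}

```text
clock: 22.08
eef_pos: [508.5, 159.3, 26.1]
tcp_rot: [3.142, 0.0, -0.045]
contact_force: [0.5, 0.0, -3.8]
opening: 0.271
grasp_force: 44.8
```

```bash
python3 s.py 3
```

```text
F [-0.28  0.4  -3.9 ] T [-0.007 -0.012 -0.02 ] P [508.5 159.3  26.1] sd [0.18 0.56 0.37 0.03 0.05 0.03] 22.225
```

Still hanging with about 2 mm to go.

Request:
arm_command:
  deltas:
    - {"hand":10,"tx":0,"ty":0,"tz":1,"wx":0,"wy":0,"wz":0}
    - {"hand":10,"tx":0,"ty":0,"tz":0,"wx":0,"wy":0,"wz":0}
    - {"hand":10,"tx":0,"ty":0,"tz":0,"wx":0,"wy":0,"wz":0}

```text
clock: 22.6
eef_pos: [508.5, 159.3, 25.1]
tcp_rot: [-3.142, 0.0, -0.045]
contact_force: [0.3, -0.1, -3.8]
opening: 0.273
grasp_force: 44.8
```

Request:
arm_command:
  deltas:
    - {"hand":10,"tx":0,"ty":0,"tz":0.5,"wx":0,"wy":0,"wz":0}
    - {"hand":10,"tx":0,"ty":0,"tz":0,"wx":0,"wy":0,"wz":0}

```text
clock: 22.85
eef_pos: [508.5, 159.3, 24.5]
tcp_rot: [3.142, 0.0, -0.045]
contact_force: [0.8, 0.4, -3.3]
opening: 0.268
grasp_force: 44.8
```

```bash
python3 s.py 3
```

```text
F [ 0.03 -0.23 -3.25] T [-0.001 -0.019 -0.002] P [508.5 159.3  24.6] sd [0.44 0.19 0.47 0.02 0.01 0.04] 23.0
```

Request:
arm_command:
  deltas:
    - {"hand":10,"tx":0,"ty":0,"tz":0.5,"wx":0,"wy":0,"wz":0}
    - {"hand":10,"tx":0,"ty":0,"tz":0,"wx":0,"wy":0,"wz":0}

```text
clock: 23.25
eef_pos: [508.5, 159.3, 24.1]
tcp_rot: [-3.142, -0.0, -0.045]
contact_force: [-0.7, -0.2, -1.7]
opening: 0.267
grasp_force: 45.0
```

```bash
python3 s.py 3
```

```text
F [-0.23  0.25 -1.28] T [ 0.003  0.037 -0.022] P [508.6 159.3  24.2] sd [0.03 0.52 0.27 0.02 0.03 0.03] 23.4
```

Request:
arm_command:
  deltas:
    - {"hand":10,"tx":0,"ty":0,"tz":0.4,"wx":0,"wy":0,"wz":0}
    - {"hand":10,"tx":0,"ty":0,"tz":0,"wx":0,"wy":0,"wz":0}

```text
clock: 23.65
eef_pos: [508.5, 159.3, 24.1]
tcp_rot: [-3.142, -0.0, -0.045]
contact_force: [-2.3, 0.1, 4.1]
opening: 0.272
grasp_force: 45.9
```

```bash
python3 s.py 3
```

```text
F [-3.05 -0.24  5.6 ] T [-0.135  0.407  0.011] P [508.6 159.3  24.1] sd [0.46 0.12 0.14 0.03 0.04 0.02] 23.8
```

Request:
arm_command:
  deltas:
    - {"hand":24,"tx":0,"ty":0,"tz":0,"wx":0,"wy":0,"wz":0}
    - {"hand":28,"tx":0,"ty":0,"tz":0,"wx":0,"wy":0,"wz":0}
    - {"hand":34,"tx":0,"ty":0,"tz":0,"wx":0,"wy":0,"wz":0}
    - {"hand":45,"tx":0,"ty":0,"tz":0,"wx":0,"wy":0,"wz":0}
    - {"hand":60,"tx":0,"ty":0,"tz":0,"wx":0,"wy":0,"wz":0}
    - {"hand":60,"tx":0,"ty":0,"tz":0,"wx":0,"wy":0,"wz":0}
  squeeze: 20

```text
clock: 24.55
eef_pos: [508.5, 159.3, 23.7]
tcp_rot: [-3.142, 0.0, -0.045]
contact_force: [0.0, -0.8, 0.7]
opening: 0.706
grasp_force: 0.0
```

Request:
arm_command:
  deltas:
    - {"hand":60,"tx":0,"ty":0,"tz":-8,"wx":0,"wy":0,"wz":0}
    - {"hand":60,"tx":0,"ty":0,"tz":-25,"wx":0,"wy":0,"wz":0}
    - {"hand":60,"tx":0,"ty":0,"tz":-40,"wx":0,"wy":0,"wz":0}
    - {"hand":60,"tx":0,"ty":0,"tz":-40,"wx":0,"wy":0,"wz":0}
    - {"hand":60,"tx":-30,"ty":0,"tz":-35,"wx":0,"wy":0,"wz":0}
    - {"hand":60,"tx":-40,"ty":0,"tz":0,"wx":0,"wy":0,"wz":0}
    - {"hand":60,"tx":0,"ty":0,"tz":0,"wx":0,"wy":0,"wz":0}
    - {"hand":60,"tx":0,"ty":0,"tz":0,"wx":0,"wy":0,"wz":0}

```text
clock: 25.55
eef_pos: [439.3, 162.7, 172.2]
tcp_rot: [-3.141, -0.001, -0.045]
contact_force: [0.4, 0.4, 1.0]
opening: 0.702
grasp_force: 0.0
```

Run:
```python
from rig import imaging
from h import *
a=imaging.grab_frame("wrist")["image"];b=imaging.grab_frame("scene")["image"]
cv2.imwrite("pics/end.png",np.vstack([cv2.resize(i[:,:,::-1],(480,300)) for i in(a,b)]))
```

```text
(no output)
```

View pics/end.png

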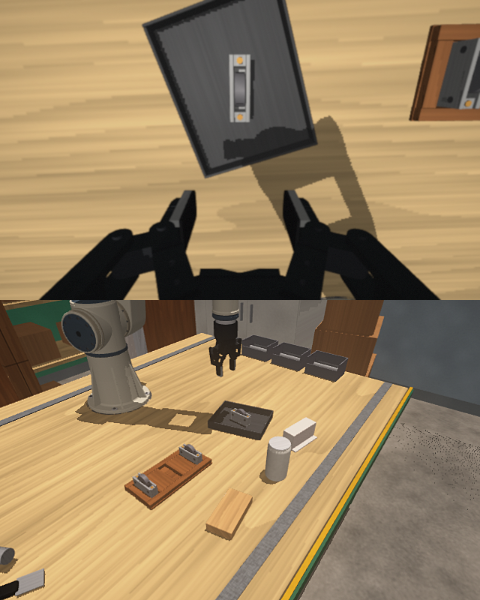

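The roller stands upright in the middle of the tray at about (240,88), the gripper is clear, and the other two rollers are still in the rack.

```bash
python3 -c "
from rig import r
print(r.sign_off())"
```

```text
the job is handed in; nothing more can be done
None
```

Job handed in: the middle roller was the one dragging (about 2 N against no measurable drag on the other two), and it now stands upright on the tray floor with the other two still in their bays. No score was returned at hand-in.

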